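# Hang the vial basket on the drip stand

## Robot

A 6-joint arm with a two-finger parallel gripper is mounted at the origin on the work surface. World frame = base frame: x ahead of the robot, y to its left, z up, the work surface at z = 0. Lengths are in m, angles in rad, forces in N, time in s.
With the tool pointing down it reaches from about 0.325 to 0.85 m from the base axis. Payload 15.5 kg.
Tool frame: the origin (TCP) lies on the centre line of the jaws, within the pads' length; the fingertips stand 14 mm ahead of it and the grasp point (between the pads) lies 5 mm behind it; x points along the fingers, z is the direction in which the jaws open and shut, and the axes are right-handed (so a half turn about x gives the same grasp; the last joint's range is limited). The gripper opens to 91 mm and grips with 3 to 60 N. Pads are 32 mm wide; open, the fingers measure 118 mm over their backs; the gripper's body (76 mm by 178 mm) begins 60 mm behind the grasp point.
Start: joints at [-1.246, 0.494, 1.345, -0, 1.302, -0.096], TCP at [0.255, -0.57, 0.228] pointing down, gripper open.
Joint ranges: [-2.91, 2.91], [-0.82, 2.16], [0.22, 2.67], [-1.22, 4.37], [0.12, 2.79], [-3.08, 3.08]. Speed limits (rad/s): [1.89, 1.89, 2.57, 3.01, 3.01, 3.01].

## Interface

Orientations are given as a 3x3 rotation matrix whose columns are the frame's x, y, z axes.
In Python, from bench import sensors, vision, ctrl gives the robot as it stands. The module is installed in compiled form; this text tells all that it offers.
- The arm moves only by the shell command python3 -m handwheel 'ROWS'. ROWS is JSON, one flat list of numbers, 7 for each row, row after row: the shift along the tool's x, y, z in m, then the turn, a rotation vector about the tool's x, y, z in degrees, then the finger opening in m, from 0 to 0.0912. A call has exactly 8 rows; each row shifts and turns the pose as measured when the row begins, along the tool's axes as they then stand; what a row does not reach is not made up. A row lasts 1/10 s, in which the tool goes at most 50 mm and 8.59 degrees, less where a joint would pass 70% of its speed; a pose out of reach is approached as far as the arm can. A call with a gripper value outside its range is refused whole. The fingers move at their own pace and stop on an object; the grip force is fixed at half the most. Time passes only in rows, so rows that do not move let the fingers close, or fill a call up. It gives the time, the measured TCP pose, the force and the opening at its end, in the units of the state.
- sensors.sense(): the state, without advancing time (a new reading comes with each control period).
- vision.snapshot(name): name is "side" or "top" or "wrist"; returns the picture (384x512x3 uint8, blue, green, red); there is no depth.
- vision.calibration(name): a dict with "fx", "fy", "cx", "cy" (pixels), "rvec" (rotation vector, rad) and "tvec" (3), from world to camera coordinates, as OpenCV has them; the wrist camera has in their place "T_tool_cam" (4x4, takes a point from camera to tool coordinates, whose origin is the TCP and whose axes are the tool frame's). Camera axes: x right, y down, z forward; pixel columns grow to the right and rows downward; lengths in m; the calibration is good to about 2 mm. A picture is of the moment at which its call begins: read the wrist's pose just before it. calibration takes no time and is no camera call.
- ctrl.hand_in(): hands the job in, once; it reports no verdict.
The state is a dict: "t": time; "joint_pos": joint angles; "joint_vel": joint speeds; "joint_efforts": joint torques, N m; "tool_pos": TCP position; "tool_rot": TCP orientation; "contact_force": force on the tool from outside, world axes, zero at the start; "torque": the same for the moment, N m; "finger_gap": finger opening in m.
Only numpy, scipy, OpenCV 4.12 (cv2) and the standard library are available. Lean on these libraries where they do the work, as an engineer would, in place of code of your own. Each camera call takes 0.05 s, during which the arm holds its last target.

## Task

Pick up the wire basket of rinsed vials by its handle and hang it by the handle on the hook of the drip stand, so that it hangs free and level in the hook's dip. Keep the basket upright, do not knock it hard against the stand or drop it on the hook, and leave the two white jars and the beaker where they are.

Things in the scene. Friction and masses are not known exactly. Their poses are not given: they have to be found in the camera images.
- basket: Steel wire basket with six glass vials, about 0.3 kg; body 80 (x) x 100 (y) x 55 mm high; origin at the centre of its underside, z up. A rigid handle of 8 mm round bar stands over it in the plane x = 0: uprights at y = -48 and +48 mm, level top bar along y, centreline 115 mm above the origin, with a raised saddle in its middle. Clear opening below the bar 56 mm high, 88 mm wide.
- handle_mid (a point): Midpoint of the line of the level top bar, 115 mm above the basket's origin; axes as the basket's. The bar's saddle is above it: ramps from |y| = 15 to 6 mm up to 8 mm higher. The saddle belongs on the hook; the level parts at |y| = 18 to 44 mm are free to grip.
- stand: Steel drip stand fixed to the bench: foot 170 x 130 x 12 mm, upright rod 12 mm thick at x = +100 mm, top 295 mm above the bench. Origin on the bench straight below the dip of its hook; z up. The hook points to -x, on a clamp (26 mm block) whose height on the rod differs each time and is NOT reported: the dip lies anywhere from 190 to 250 mm above the bench; feel for it or look.
- bottle_a: White plastic jar, 48 mm across, 85 mm high, bystander; origin at the centre of its underside.
- bottle_b: White plastic jar like the other, bystander; origin at the centre of its underside.
- beaker: Glass beaker, 64 mm across, 80 mm high, bystander; origin at the centre of its underside.
- hook_foot (a point): Point on the bench straight below the hook's dip, axes as the stand's. Hook: 8 mm round bar in the plane y = 0; its centreline runs level from the rod to x = +16 mm, then falls 12 mm into the dip (lowest from x = +5 to -5 mm, this is the dip's height), then rises to the tip at x = -26 mm, 18 mm above the dip.
Not all that is in view belongs to the job. There is more than one size of the basket; the job needs the middle-sized.

How it is judged:
On the way:
1. the basket is lifted clear of the bench in the fingers (height (world z) of basket above 0.03 m and contact force between the fingers and basket above 1 N), for 0.2 s.
At the end, for the whole second after the job is handed in: The basket hangs from the stand alone, clear of the bench (underside 40 to 150 mm up), level within 0.2 rad, at rest (under 0.05 m/s), with the middle of its handle within 14 mm (horizontally) of the hook's dip (horizontal distance between handle_mid and stand below 0.014 m and height (world z) of basket between 0.04 and 0.15 m and contact force between basket and stand above 1 N and angle between basket's own z axis and vertical below 0.2 rad and linear speed of basket below 0.05 m/s); the robot touches nothing.
It fails at once if the basket tips more than 0.7 rad (angle between basket's own z axis and vertical above 0.7 rad).
It fails at once if the basket knocks or presses against the stand with more than 50 N (contact force between basket and stand above 50 N).
It fails at once if the basket is dropped: it falls free of the fingers faster than 0.45 m/s (about 10 mm of fall) (linear speed of basket above 0.45 m/s and contact force between the fingers and basket below 0.1 N).
It fails at once if a jar or the beaker is moved more than 20 mm (distance of any of bottle_a, bottle_b, beaker from where it was at the start of the episode above 0.02 m).
It also fails if it takes over 64 s, if anything falls off the work surface, if the arm or the gripper's body presses on something with over 40 N, if the wrist force passes 120 N, or if a joint passes its speed limit or range.

## Working session

There is one attempt and no reset: what is moved stays moved. The work goes in short steps, Python scripts to look and compute and a shell command to move; the robot and the scene stay as the last step left them, time stands still between calls to the robot, and variables do not carry over. Pictures are saved under pics/ and viewed, and the job is handed in when it is done.

```bash
mkdir -p pics; python3 - <<'E'
from bench import sensors, vision
import cv2
s=sensors.sense(); print(s)
for n in("side","top","wrist"):
    im=vision.snapshot(n); cv2.imwrite(f"pics/{n}0.png",im); print(n,vision.calibration(n))
E
```

```text
{'t': 0.0, 'joint_pos': array([-1.24549977e+00,  4.94192606e-01,  1.34613283e+00, -9.94326921e-06,
        1.30248335e+00, -9.54538918e-02]), 'joint_vel': array([-0.00040074, -0.00066526, -0.00095663,  0.00070721,  0.00051097,
        0.00215252]), 'joint_efforts': array([ 3.75798394e-03, -8.78810477e+01, -3.81846356e+01,  7.12140743e-02,
        5.33967535e-02, -3.48779668e-05]), 'tool_pos': array([ 0.25518919, -0.57013487,  0.22733182]), 'tool_rot': array([[-3.97747760e-04,  9.12781622e-01,  4.08447736e-01],
       [ 1.14928816e-03,  4.08447916e-01, -9.12780904e-01],
       [-9.99999260e-01,  1.06367587e-04, -1.21150836e-03]]), 'contact_force': array([-0.72703989, -0.43679829,  0.84698294]), 'torque': array([-0.01303456,  0.00046534, -0.02396631]), 'finger_gap': 0.0912400149258609}
side {'fx': 372.0877294772132, 'fy': 372.0877294772132, 'cx': 258.12909512425466, 'cy': 183.82759841638003, 'rvec': array([ 0.26763542, -2.86216128,  1.11865941]), 'tvec': array([0.56542022, 0.1512931 , 0.77714198])}
top {'fx': 469.7178790736766, 'fy': 469.7178790736766, 'cx': 259.0057560020087, 'cy': 189.73149794669422, 'rvec': array([ 2.16641423, -2.16655929,  0.12651735]), 'tvec': array([0.00144346, 0.58626576, 1.12835658])}
wrist {'fx': 276.24966079820064, 'fy': 276.24966079820064, 'cx': 255.21621373457748, 'cy': 193.0825257697483, 'T_tool_cam': array([[-8.12398932e-05, -2.52376574e-01,  9.67629091e-01,
        -1.56635929e-01],
       [ 5.36279219e-04, -9.67628966e-01, -2.52376496e-01,
         6.99717816e-02],
       [ 9.99999853e-01,  4.98416334e-04,  2.13954386e-04,
        -1.05839919e-03],
       [ 0.00000000e+00,  0.00000000e+00,  0.00000000e+00,
         1.00000000e+00]])}
```

View pics/side0.png

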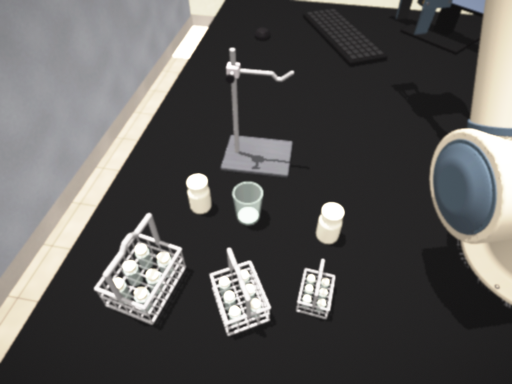

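View pics/top0.png

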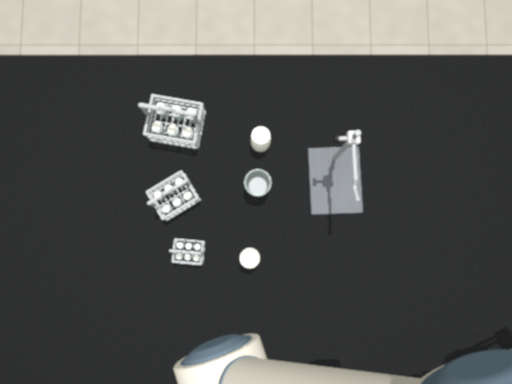

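View pics/wrist0.png

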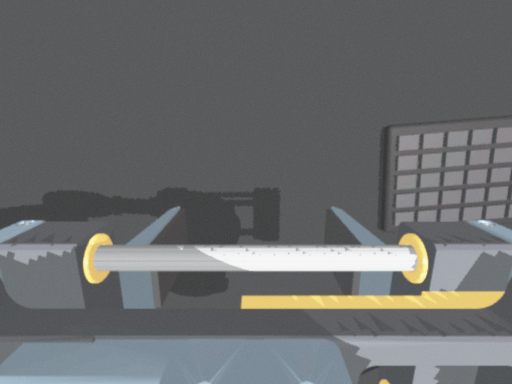

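The three baskets are at top pixels (175,122) large, (173,196) middle and (188,252) small. The stand's foot is at (335,180) and its hook runs from (355,140) to (358,195). I'll enlarge the middle basket and the hook for measuring.

```bash
cat > h.py <<'E'
import numpy as np,cv2
from bench import vision,sensors
C={n:vision.calibration(n) for n in("side","top","wrist")}
def cam(n,s=None):
    c=C[n];K=np.array([[c['fx'],0,c['cx']],[0,c['fy'],c['cy']],[0,0,1]])
    if n=="wrist":
        T=np.eye(4);T[:3,:3]=s['tool_rot'];T[:3,3]=s['tool_pos'];T=T@c['T_tool_cam'];R=T[:3,:3].T;t=-R@T[:3,3]
    else: R=cv2.Rodrigues(c['rvec'])[0];t=np.array(c['tvec'])
    return K,R,t
def ray(n,p,s=None):
    K,R,t=cam(n,s);d=R.T@np.linalg.inv(K)@np.array([p[0],p[1],1.]);return -R.T@t,d/np.linalg.norm(d)
def onz(n,p,z,s=None):
    o,d=ray(n,p,s);return o+d*(z-o[2])/d[2]
def proj(n,X,s=None):
    K,R,t=cam(n,s);q=K@(R@np.array(X)+t);return q[:2]/q[2]
def tri(a,pa,b,pb,s=None):
    o1,d1=ray(a,pa,s);o2,d2=ray(b,pb,s)
    A=np.stack([d1,-d2],1);l=np.linalg.lstsq(A,o2-o1,rcond=None)[0]
    p,q=o1+l[0]*d1,o2+l[1]*d2;return (p+q)/2,np.linalg.norm(p-q)
E
python3 - <<'E'
from h import *
t=cv2.imread("pics/top0.png");s=cv2.imread("pics/side0.png")
def crop(im,x,y,w,h,k,f):
    cv2.imwrite(f"pics/{f}.png",cv2.resize(im[y:y+h,x:x+w],None,fx=k,fy=k,interpolation=cv2.INTER_CUBIC))
crop(t,135,160,80,60,8,"c_top_bask");crop(t,300,120,80,100,6,"c_top_stand")
crop(s,200,240,80,100,6,"c_side_bask");crop(s,215,40,100,140,4,"c_side_stand")
for p in [(173,196),(175,122),(188,252),(261,138),(258,183),(250,258),(309,148),(362,212)]: print(p,onz("top",p,0).round(3))
for n in("side","top"):print(n,ray(n,(256,192)))
E
```

```text
(173, 196) [0.574 0.219 0.   ]
(175, 122) [0.766 0.218 0.   ]
(188, 252) [0.433 0.179 0.   ]
(261, 138) [ 0.724 -0.004  0.   ]
(258, 183) [0.607 0.004 0.   ]
(250, 258) [0.418 0.024 0.   ]
(309, 148) [ 0.698 -0.127  0.   ]
(362, 212) [ 0.533 -0.259  0.   ]
side (array([0.48730105, 0.51213679, 0.66842567]), array([ 0.1182136 , -0.65044609, -0.7502969 ]))
top (array([0.45712232, 0.00744902, 1.18654199]), array([ 0.10642838,  0.00119158, -0.99431966]))
```

View pics/c_top_bask.png

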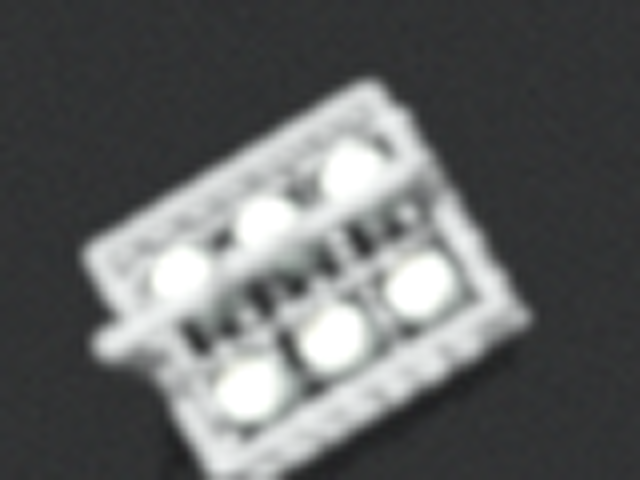

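View pics/c_top_stand.png

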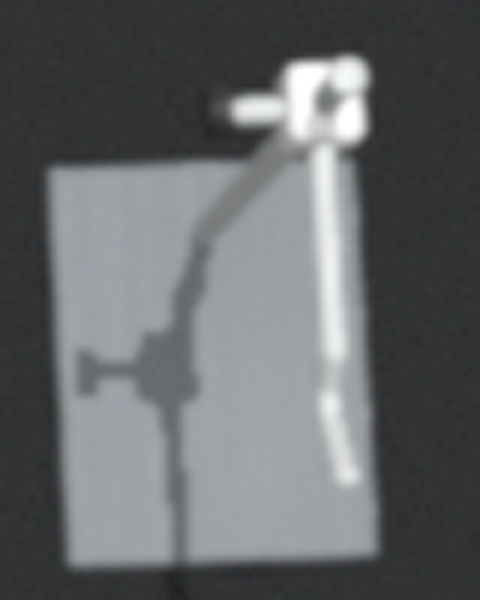

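View pics/c_side_bask.png

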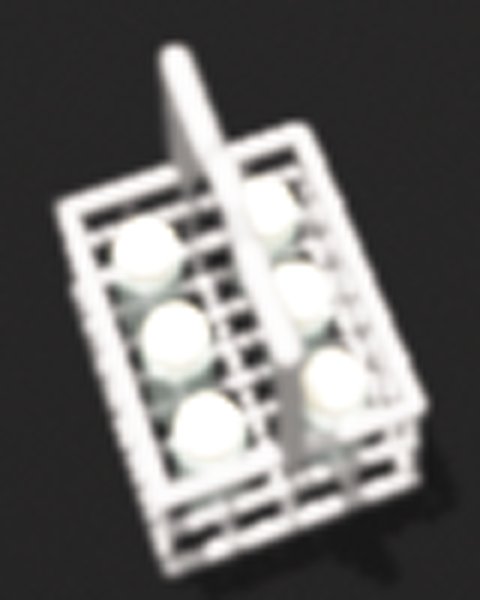

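View pics/c_side_stand.png

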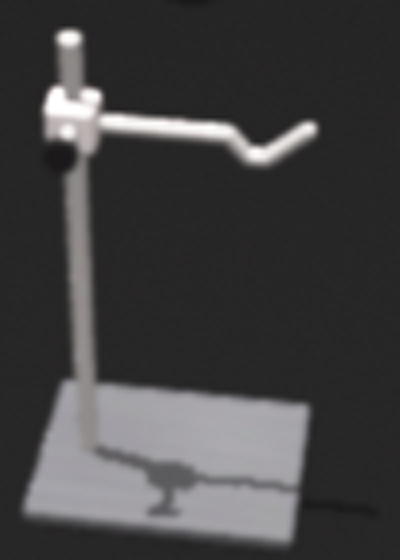

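Side view: middle basket handle's far end is at about (228.5,248) and its near end at (247.5,298). The hook tip is at about (292.6,71.4) and the dip at (278.5,78.5). Next I triangulate these points.

```bash
python3 - <<'E'
from h import *
def tc(u,v,k,x,y): return ((u+.5)/k-.5+x,(v+.5)/k-.5+y)
B=lambda u,v:tc(u,v,8,135,160)
S=lambda u,v:tc(u,v,6,300,120)
b=lambda u,v:tc(u,v,6,200,240)
g=lambda u,v:tc(u,v,4,215,40)
P={}
def show(n,a,c):
    p,e=tri("top",a,"side",c);P[n]=p;print(n,p.round(4),round(e,4))
show("h+",B(105,345),b(287,352)); show("h-",B(422,175),b(173,52))
show("tip",S(347,478),g(314,127)); show("dip",S(330,395),g(256,156)); show("hookbend",S(333,355),g(229,131)); show("hookroot",S(323,150),g(103,121)); show("rodtop",S(350,72),g(69,38))
print("len",np.linalg.norm(P["h+"]-P["h-"]),(P["h+"]+P["h-"])/2, np.degrees(np.arctan2(*(P["h+"]-P["h-"])[1::-1])))
d=P["hookroot"]-P["tip"];print(np.degrees(np.arctan2(d[1],d[0])))
for n,q in (("foot",[(47,165),(355,158),(380,553),(68,568)]),):
    for p in q: print(n,onz("top",S(*p),.012).round(4))
for p in [(65,380),(310,405),(292,542),(25,512)]: print(onz("side",g(*p),.012).round(4))
# basket rim at z=.055 corners
for p in [(88,250),(372,85),(527,318),(225,478)]: print("rim",onz("top",B(*p),.055).round(4))
for p in [(65,205),(300,125),(425,405),(165,500)]: print("rimS",onz("side",b(*p),.055).round(4))
E
```

```text
h+ [0.5465 0.2555 0.1181] 0.0008
h- [0.5975 0.1673 0.1109] 0.0015
tip [ 0.5405 -0.1937  0.2543] 0.0038
dip [ 0.5704 -0.1931  0.2339] 0.0044
hookbend [ 0.5839 -0.1914  0.248 ] 0.0013
hookroot [ 0.6531 -0.19    0.2469] 0.0035
rodtop [ 0.6695 -0.1898  0.2924] 0.003
len 0.1021710834125474 [0.57201477 0.21141614 0.11449829] 120.0184703906478
1.9215036021057443
foot [ 0.6978 -0.1219  0.012 ]
foot [ 0.7009 -0.2527  0.012 ]
foot [ 0.5331 -0.2591  0.012 ]
foot [ 0.5269 -0.1286  0.012 ]
[ 0.6967 -0.2488  0.012 ]
[ 0.5293 -0.2553  0.012 ]
[ 0.5248 -0.1259  0.012 ]
[ 0.6918 -0.1199  0.012 ]
rim [0.5811 0.2761 0.055 ]
rim [0.6316 0.1912 0.055 ]
rim [0.5604 0.1431 0.055 ]
rim [0.5121 0.2331 0.055 ]
rimS [0.6289 0.1922 0.055 ]
rimS [0.564  0.1514 0.055 ]
rimS [0.5108 0.2345 0.055 ]
rimS [0.5774 0.2751 0.055 ]
```

Measured: handle middle about (0.572,0.211,0.115) with the bar at 120°, so basket yaw is 30°. Bar length 102 mm matches the middle size and the height is right. The dip is about (0.569,-0.193,0.235) with stand yaw about 2°. I'll start by raising and turning the tool, clear of the stand.

```bash
cat >> h.py <<'E'
def go(pos,zdeg):
    """delta in tool axes (mm) to pos and remaining rotvec (deg) to tool x down, tool z at zdeg"""
    s=sensors.sense();R=s['tool_rot'];a=np.radians(zdeg)
    z=np.array([np.cos(a),np.sin(a),0]);x=np.array([0,0,-1.]);G=np.stack([x,np.cross(z,x),z],1)
    r=np.degrees(cv2.Rodrigues(R.T@G)[0].ravel())
    print("t",round(s['t'],2),"pos",s['tool_pos'].round(4),"gap",round(s['finger_gap'],4),"F",s['contact_force'].round(2))
    print("shift tool mm",((R.T@(np.array(pos)-s['tool_pos']))*1000).round(1),"rot deg",r.round(2))
E
python3 -m handwheel '[-0.015,0,0,-8,0,0,0.0912,-0.015,0,0,-8,0,0,0.0912,-0.015,0,0,-8,0,0,0.0912,-0.015,0,0,-8,0,0,0.0912,-0.015,0,0,-8,0,0,0.0912,-0.015,0,0,-8,0,0,0.0912,-0.015,0,0,-8,0,0,0.0912,-0.015,0,0,-8,0,0,0.0912]'
python3 -c "
from h import *
go([.587,.184,.20],30)"
```

```text
t: 0.95
tool_pos: [0.2546, -0.5683, 0.3473]
tool_rot: [[-0.003, -0.008, 1.0], [0.01, 1.0, 0.008], [-1.0, 0.01, -0.003]]
contact_force: [0.9, -0.6, 0.4]
finger_gap: 0.0915
t 0.95 pos [ 0.2546 -0.5683  0.3473] gap 0.0915 F [ 0.88 -0.63  0.37]
shift tool mm [153.7 748.1 339. ] rot deg [-29.54  -0.03  -0.61]
```

```bash
python3 -m handwheel '[0,0.045,0.02,0,0,0,0.0912,0,0.045,0.02,0,0,0,0.0912,0,0.045,0.02,0,0,0,0.0912,0,0.045,0.02,0,0,0,0.0912,0,0.045,0.02,0,0,0,0.0912,0,0.045,0.02,0,0,0,0.0912,0,0.045,0.02,0,0,0,0.0912,0,0.045,0.02,0,0,0,0.0912]'
python3 -c "
from h import *
go([.587,.184,.20],30)"
```

```text
t: 1.75
tool_pos: [0.4093, -0.2031, 0.3495]
tool_rot: [[-0.003, -0.008, 1.0], [0.008, 1.0, 0.008], [-1.0, 0.008, -0.003]]
contact_force: [2.1, -1.0, -0.7]
finger_gap: 0.0916
t 1.75 pos [ 0.4093 -0.2031  0.3495] gap 0.0916 F [ 2.09 -0.99 -0.71]
shift tool mm [152.  384.4 181.3] rot deg [-29.53  -0.05  -0.47]
```

```bash
python3 -m handwheel '[0,0.046,0.022,0,0,0,0.0912,0,0.046,0.022,0,0,0,0.0912,0,0.046,0.022,0,0,0,0.0912,0,0.046,0.022,0,0,0,0.0912,0,0.046,0.022,0,0,0,0.0912,0,0.046,0.022,0,0,0,0.0912,0,0.046,0.022,0,0,0,0.0912,0,0.046,0.022,0,0,0,0.0912]'
python3 -m handwheel '[0.015,0,0,-7.5,0,0,0.0912,0.015,0,0,-7.5,0,0,0.0912,0.015,0,0,-7.5,0,0,0.0912,0.015,0,0,-7,0,0,0.0912,0.015,0,0,0,0,0,0.0912,0.015,0,0,0,0,0,0.0912,0.015,0,0,0,0,0,0.0912,0.015,0,0,0,0,0,0.0912]'
python3 - <<'E'
from h import *
go([.587,.184,.18],30)
s=sensors.sense();im=vision.snapshot("wrist");cv2.imwrite("pics/w1.png",im)
p=np.array([.5717,.2112,.115]);u=np.array([-.5,.866,0])
for k in(-.048,-.032,0,.048): print(k,proj("wrist",p+k*u,s).round(1))
E
```

```text
t: 2.55
tool_pos: [0.5748, 0.1614, 0.3517]
tool_rot: [[-0.003, -0.009, 1.0], [0.007, 1.0, 0.009], [-1.0, 0.007, -0.003]]
contact_force: [0.2, -1.5, 0.2]
finger_gap: 0.0909
t: 3.35
tool_pos: [0.576, 0.1701, 0.2261]
tool_rot: [[-0.003, -0.524, 0.852], [0.008, 0.852, 0.524], [-1.0, 0.008, 0.002]]
contact_force: [1.4, -0.2, -0.3]
finger_gap: 0.0915
t 3.35 pos [0.576  0.1701 0.2261] gap 0.0915 F [ 1.35 -0.15 -0.34]
shift tool mm [46.2  5.7 16.6] rot deg [ 1.59  0.09 -0.48]
-0.048 [272.1 206.4]
-0.032 [272.8 191.1]
0 [274.2 159.1]
0.048 [276.5 107.5]
```

View pics/w1.png

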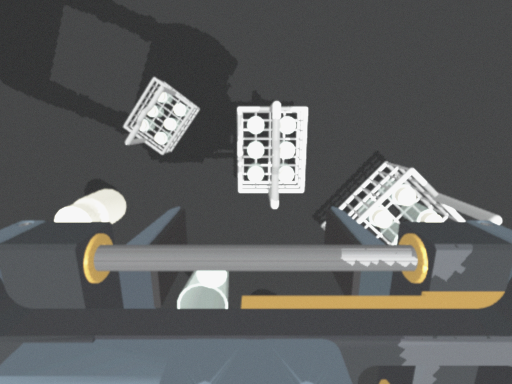

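The wrist view shows the middle basket's bar running from (276,103) to (275,205), within a few pixels of prediction. I'll cross-check the bar on its plane.

```bash
python3 - <<'E'
from h import *
s=sensors.sense();im=cv2.imread("pics/w1.png")
cv2.imwrite("pics/w1c.png",cv2.resize(im[95:215,225:320],None,fx=5,fy=5,interpolation=cv2.INTER_CUBIC))
a=onz("wrist",(276,103),.116,s);b=onz("wrist",(274.5,205.5),.116,s)
print(a,b,np.linalg.norm(a-b),(a+b)/2,np.degrees(np.arctan2(*(a-b)[1::-1])))
E
```

```text
[0.5435692  0.25519876 0.116     ] [0.59499112 0.17220599 0.116     ] 0.09763203298546844 [0.56928016 0.21370237 0.116     ] 121.78215649013246
```

View pics/w1c.png

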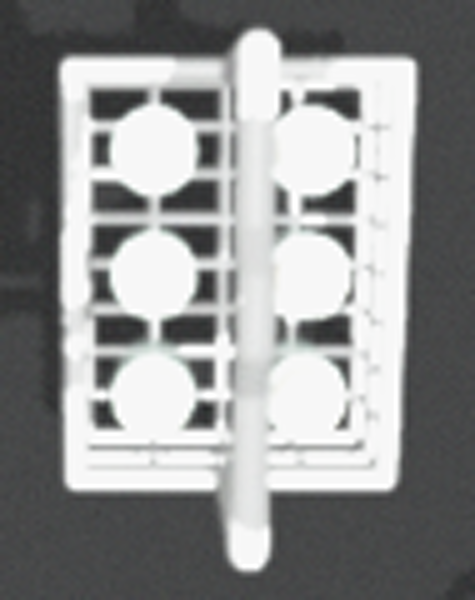

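```bash
python3 - <<'E'
from h import *
s=sensors.sense()
a=onz("wrist",(276.5,101),.117,s);b=onz("wrist",(274.3,209),.117,s)
print(np.linalg.norm(a-b),(a+b)/2,np.degrees(np.arctan2(*(a-b)[1::-1])))
go([.587,.1846,.119],31)
E
```

```text
0.1026397021849925 [0.56978346 0.21302312 0.117     ] 121.46043886587637
t 3.4 pos [0.5748 0.1699 0.2236] gap 0.0913 F [-1.66 -0.3  -3.77]
shift tool mm [104.6   5.2  18.2] rot deg [ 0.59 -0.08 -0.55]
```

```bash
python3 -m handwheel '[0,0.003,0.01,0.3,0,-0.5,0.0912,0,0.003,0.01,0.3,0,0,0.0912,0.015,0,0,0,0,0,0.0912,0.015,0,0,0,0,0,0.0912,0.012,0,0,0,0,0,0.0912,0.012,0,0,0,0,0,0.0912,0.005,0,0,0,0,0,0.0912,0,0,0,0,0,0,0.0912]'
python3 - <<'E'
from h import *
go([.587,.1845,.119],31)
s=sensors.sense();im=vision.snapshot("wrist");cv2.imwrite("pics/w2.png",im)
E
```

```text
t: 4.2
tool_pos: [0.5943, 0.1902, 0.1657]
tool_rot: [[0.004, -0.514, 0.858], [0.001, 0.858, 0.514], [-1.0, -0.002, 0.004]]
contact_force: [-1.2, -0.7, -0.6]
finger_gap: 0.091
t 4.2 pos [0.5943 0.1902 0.1657] gap 0.091 F [-1.25 -0.68 -0.62]
shift tool mm [46.6 -1.1 -9.3] rot deg [-0.07  0.24  0.1 ]
```

View pics/w2.png

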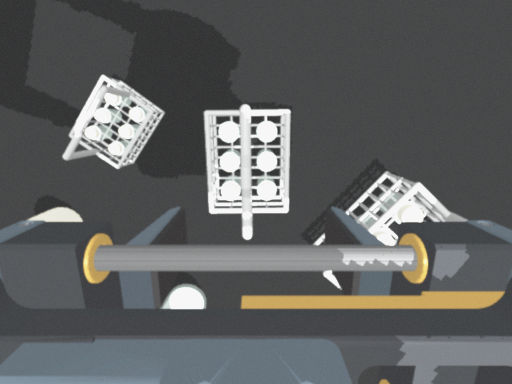

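The bar is at column 246, left of the jaw centre (255), which matches the computed -9 mm. I'll centre it and go down.

```bash
python3 -m handwheel '[0,0,-0.005,0,0,0,0.0912,0,-0.001,-0.004,0,0,0,0.0912,0.01,0,0,0,0,0,0.0912,0.01,0,0,0,0,0,0.0912,0.008,0,0,0,0,0,0.0912,0,0,0,0,0,0,0.0912,0,0,0,0,0,0,0.0912,0,0,0,0,0,0,0.0912]'
python3 - <<'E'
from h import *
go([.587,.1845,.119],31)
s=sensors.sense();im=vision.snapshot("wrist");cv2.imwrite("pics/w3.png",im)
m=np.array([.5705,.212,.115]);u=np.array([np.cos(np.radians(121)),np.sin(np.radians(121)),0])
for k in(-.052,.052):print(proj("wrist",m+k*u,s))
E
```

```text
t: 5.05
tool_pos: [0.5871, 0.1841, 0.1366]
tool_rot: [[0.006, -0.514, 0.858], [0.001, 0.858, 0.514], [-1.0, -0.002, 0.006]]
contact_force: [-0.2, 0.5, 0.5]
finger_gap: 0.0914
t 5.05 pos [0.5871 0.1841 0.1366] gap 0.0914 F [-0.17  0.49  0.47]
shift tool mm [17.6  0.5  0. ] rot deg [-0.1   0.34  0.13]
[256.23603839 254.54029576]
[256.20393671  99.80722442]
```

View pics/w3.png

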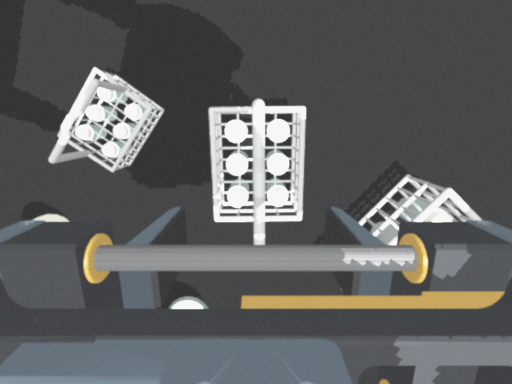

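The bar is at column 259 with its far end at row 99, as predicted, about 1.5 mm off centre. Descend and close.

```bash
python3 -m handwheel '[0.01,0,0.0015,0,0,0,0.0912,0.008,0,0,0,0,0,0.0912,0,0,0,0,0,0,0.0912,0,0,0,0,0,0,0.0,0,0,0,0,0,0,0.0,0,0,0,0,0,0,0.0,0,0,0,0,0,0,0.0,0,0,0,0,0,0,0.0]'
python3 - <<'E'
from h import *
go([.587,.1845,.119],31)
E
```

```text
t: 5.9
tool_pos: [0.5892, 0.1851, 0.1177]
tool_rot: [[0.008, -0.514, 0.858], [0.001, 0.858, 0.514], [-1.0, -0.003, 0.007]]
contact_force: [-0.8, 0.0, 0.1]
finger_gap: 0.0541
t 5.9 pos [0.5892 0.1851 0.1177] gap 0.0541 F [-0.8   0.    0.15]
shift tool mm [-1.3  0.6 -2.2] rot deg [-0.09  0.41  0.16]
```

```bash
python3 -m handwheel '[0,0,0,0,0,0,0,0,0,0,0,0,0,0,0,0,0,0,0,0,0,0,0,0,0,0,0,0,0,0,0,0,0,0,0,0,0,0,0,0,0,0,0,0,0,0,0,0,0,0,0,0,0,0,0,0]'
```

```text
t: 6.7
tool_pos: [0.5893, 0.1851, 0.118]
tool_rot: [[0.008, -0.514, 0.858], [0.001, 0.858, 0.514], [-1.0, -0.003, 0.008]]
contact_force: [0.5, -0.1, -0.1]
finger_gap: 0.0072
```

Gap is 7 mm, so the bar is held. Lift gently and check.

```bash
python3 -m handwheel '[-0.004,0,0,0,0,0,0,-0.008,0,0,0,0,0,0,-0.01,0,0,0,0,0,0,-0.01,0,0,0,0,0,0,-0.01,0,0,0,0,0,0,-0.01,0,0,0,0,0,0,0,0,0,0,0,0,0,0,0,0,0,0,0,0]'
python3 - <<'E'
from h import *
s=sensors.sense();im=vision.snapshot("wrist");cv2.imwrite("pics/w4.png",im);im=vision.snapshot("side")
cv2.imwrite("pics/s4.png",cv2.resize(im[200:340,180:320],None,fx=4,fy=4))
E
```

```text
t: 7.5
tool_pos: [0.5887, 0.185, 0.1755]
tool_rot: [[0.009, -0.514, 0.858], [0.001, 0.858, 0.514], [-1.0, -0.003, 0.008]]
contact_force: [-0.2, -0.9, -2.3]
finger_gap: 0.0073
```

View pics/w4.png

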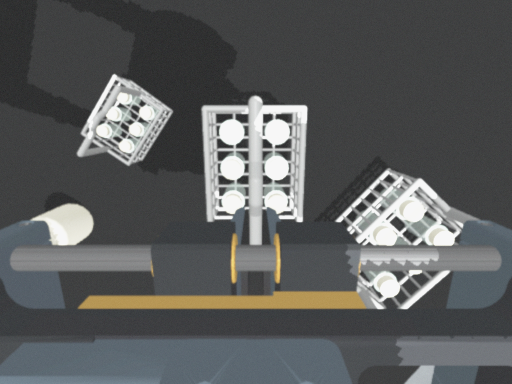

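View pics/s4.png

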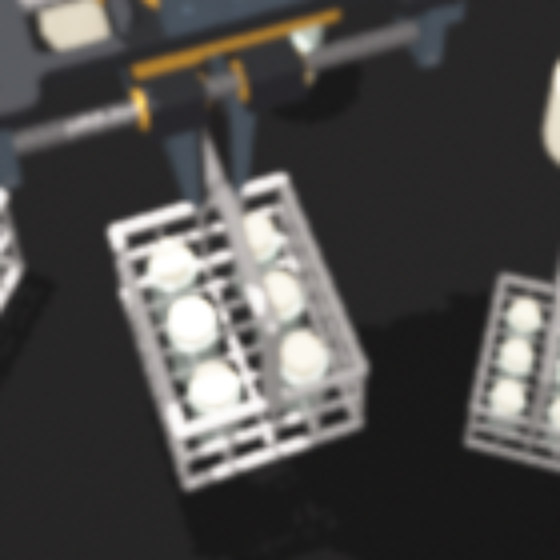

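Lifted: bar sits between the pads at column 255, with the far end at about (255,98). The basket looks level. I'll work out the handle's middle in tool coordinates.

```bash
python3 - <<'E'
from h import *
s=sensors.sense()
im=cv2.imread("pics/w4.png")
cv2.imwrite("pics/w4c.png",cv2.resize(im[85:235,190:320],None,fx=4,fy=4,interpolation=cv2.INTER_CUBIC))
T=C["wrist"]["T_tool_cam"];c=C["wrist"]
def tool(px,X):
    d=T[:3,:3]@np.array([(px[0]-c['cx'])/c['fx'],(px[1]-c['cy'])/c['fy'],1]);o=T[:3,3];return o+d*(X-o[0])/d[0]
for X in(.0,.003,.006): print(X,tool((256,96.5),X))
# rim corners at X=bar+.060
for p in [(204,108),(306,107),(301,220),(209,221)]: print(tool(p,.063).round(4))
p,e=tri("side",(180+266/4,200+318/4),"wrist",(256,99),s);print(p,e); print(s['tool_rot'].T@(p-s['tool_pos']))
E
```

```text
0.0 [ 0.          0.08468863 -0.00028703]
0.003 [ 0.003       0.08493585 -0.00028204]
0.006 [ 0.006       0.08518307 -0.00027705]
[ 0.063   0.0816 -0.0397]
[0.063  0.0823 0.0378]
[ 0.063  -0.0087  0.0379]
[ 0.063  -0.0096 -0.0397]
[0.54615801 0.25622167 0.17953818] 0.0009017848060839013
[-0.00461729  0.08294138  0.00013874]
```

View pics/w4c.png

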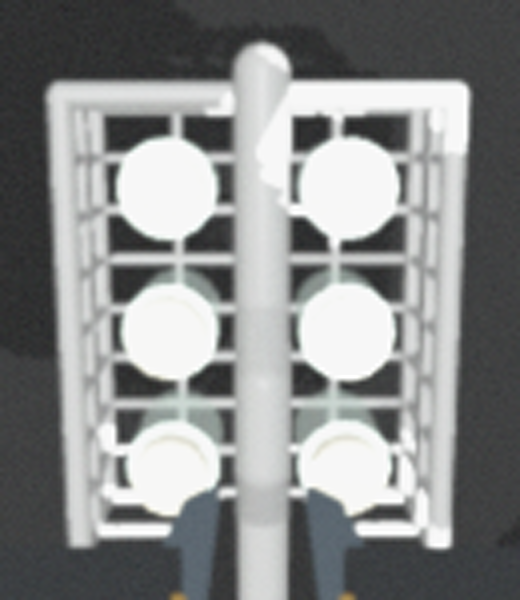

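```bash
python3 - <<'E'
from h import *
T=C["wrist"]["T_tool_cam"];c=C["wrist"]
def tool(px,X):
    d=T[:3,:3]@np.array([(px[0]-c['cx'])/c['fx'],(px[1]-c['cy'])/c['fy'],1]);o=T[:3,3];return o+d*(X-o[0])/d[0]
for r in(310,375,480,525): print(r,tool((255,85+r/4),.001 if r in(310,525) else -.006)[1].round(4))
s=sensors.sense()
# rim outer top corners, side+wrist
for n,a,b in (("+y+x?",(113,232),(306,107)),("+",(285,180),(301,220))): pass
for w,sd in (((204.5,109),(362,372)),((306,108.5),(188,483-55))):
    p,e=tri("wrist",w,"side",(180+sd[0]/4,200+sd[1]/4),s);print(p.round(4),round(e,4))
E
```

```text
310 0.0489
375 0.0409
480 0.0256
525 0.0164
[0.5127 0.2338 0.1052] 0.0003
[0.5772 0.2738 0.1146] 0.0049
```

Saddle centre is 33 mm along tool +y from the TCP, with no sideways offset. So the basket's base is at TCP z minus 0.118. Raise and turn to stand yaw (about 2°).

```bash
python3 -m handwheel '[-0.012,0,0,2,0,0,0,-0.014,0,0,4,0,0,0,-0.014,0,0,4,0,0,0,-0.014,0,0,4,0,0,0,-0.014,0,0,4,0,0,0,-0.014,0,0,4,0,0,0,-0.012,0,0,4,0,0,0,-0.006,0,0,2,0,0,0]'
python3 - <<'E'
from h import *
go([.47,-.228,.278],2)
E
```

```text
t: 8.4
tool_pos: [0.5853, 0.1842, 0.2727]
tool_rot: [[-0.003, -0.032, 0.999], [-0.001, 0.999, 0.032], [-1.0, -0.001, -0.003]]
contact_force: [-0.5, -0.5, -3.5]
finger_gap: 0.0071
t 8.4 pos [0.5853 0.1842 0.2727] gap 0.0071 F [-0.5  -0.47 -3.5 ]
shift tool mm [  -4.5 -408.4 -128.3] rot deg [-0.19 -0.18  0.06]
```

```bash
python3 -m handwheel '[0,-0.01,-0.01,0,0,0,0,0,-0.02,-0.018,0,0,0,0,0,-0.03,-0.02,0,0,0,0,0,-0.03,-0.02,0,0,0,0,0,-0.03,-0.02,0,0,0,0,0,-0.03,-0.02,0,0,0,0,0,-0.03,-0.015,0,0,0,0,0,-0.03,-0.01,0,0,0,0]'
python3 -m handwheel '[0,-0.03,0,0,0,0,0,0,-0.03,0,0,0,0,0,0,-0.03,0,0,0,0,0,0,-0.03,0,0,0,0,0,0,-0.03,0,0,0,0,0,0,-0.025,0,0,0,0,0,0,-0.015,0,0,0,0,0,0,-0.005,0,0,0,0,0]'
python3 - <<'E'
from h import *
go([.47,-.228,.278],2)
vision.snapshot
cv2.imwrite("pics/s5.png",vision.snapshot("side"));cv2.imwrite("pics/t5.png",vision.snapshot("top"));cv2.imwrite("pics/w5.png",vision.snapshot("wrist"))
E
```

```text
t: 9.2
tool_pos: [0.4533, -0.0331, 0.2697]
tool_rot: [[-0.008, -0.035, 0.999], [-0.0, 0.999, 0.035], [-1.0, 0.0, -0.008]]
contact_force: [0.9, 0.0, -3.4]
finger_gap: 0.0072
t: 10.0
tool_pos: [0.4559, -0.238, 0.2666]
tool_rot: [[-0.012, -0.032, 0.999], [0.002, 0.999, 0.032], [-1.0, 0.002, -0.012]]
contact_force: [0.4, -0.4, -2.6]
finger_gap: 0.0076
t 10.0 pos [ 0.4559 -0.238   0.2666] gap 0.0076 F [ 0.35 -0.36 -2.6 ]
shift tool mm [-11.5   9.6  14.3] rot deg [-0.17 -0.71 -0.12]
```

View pics/s5.png

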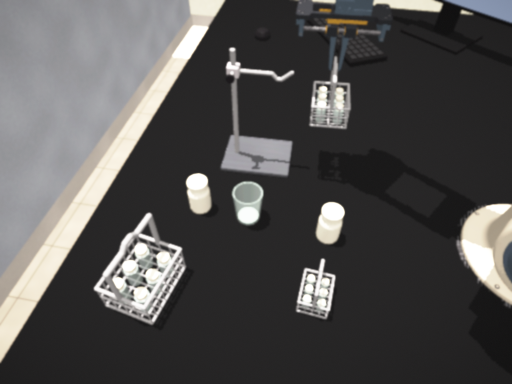

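View pics/w5.png

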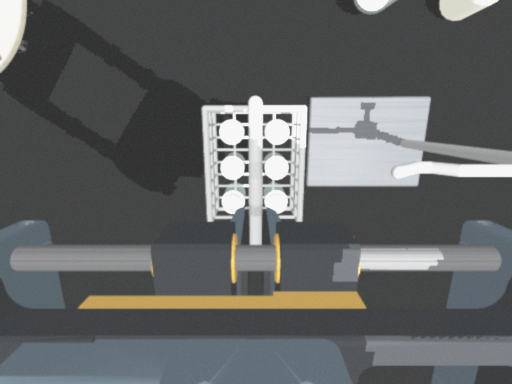

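The wrist view shows the held basket and, to the right, the hook with its tip at about (397,172). That gives the hook directly in tool coordinates.

```bash
python3 - <<'E'
from h import *
im=cv2.imread("pics/w5.png");cv2.imwrite("pics/w5c.png",cv2.resize(im[130:210,370:512],None,fx=5,fy=5,interpolation=cv2.INTER_CUBIC))
im=cv2.imread("pics/s5.png");cv2.imwrite("pics/s5c.png",cv2.resize(im[40:140,220:360],None,fx=5,fy=5,interpolation=cv2.INTER_CUBIC))
E
```

```text
(no output)
```

View pics/w5c.png

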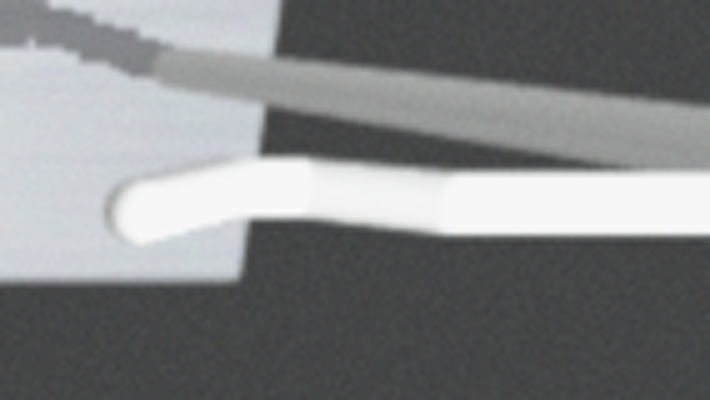

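View pics/s5c.png

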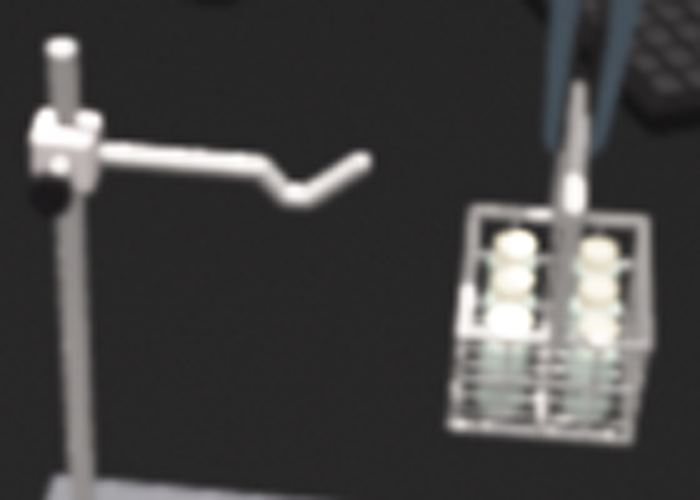

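```bash
python3 - <<'E'
from h import *
s=sensors.sense();print(s['tool_pos'].round(4))
W=lambda u,v:((u+.5)/5-.5+370,(v+.5)/5-.5+130)
S=lambda u,v:((u+.5)/5-.5+220,(v+.5)/5-.5+40)
a=np.radians(2)
for n,xs,dz,w,sd in (("tip",-.026,.018,(126,215),(367,158)),("d-",-.005,0,(245,188),(308,196)),("d+",.005,0,(308,189),(286,195)),("bend",.016,.012,(447,203),(263,162))):
    p,e=tri("wrist",W(*w),"side",S(*sd),s)
    q=p-np.array([xs*np.cos(a),xs*np.sin(a),dz]);print(n,p.round(4),round(e,4),"dip->",q.round(4),"tool",(s['tool_rot'].T@(q-s['tool_pos'])).round(4))
    for h in(.230,.235,.24): print("  wrist only h",h,(onz("wrist",W(*w),h+dz,s)-np.array([xs*np.cos(a),xs*np.sin(a),0])).round(4))
E
```

```text
[ 0.4559 -0.2363  0.2668]
tip [ 0.5388 -0.1926  0.2552] 0.0 dip-> [ 0.5648 -0.1917  0.2372] tool [0.0284 0.0409 0.1107]
  wrist only h 0.23 [ 0.5684 -0.1929  0.248 ]
  wrist only h 0.235 [ 0.5659 -0.1921  0.253 ]
  wrist only h 0.24 [ 0.5634 -0.1913  0.258 ]
d- [ 0.5631 -0.1912  0.2357] 0.0017 dip-> [ 0.5681 -0.1911  0.2357] tool [0.0299 0.0414 0.1141]
  wrist only h 0.23 [ 0.5724 -0.1921  0.23  ]
  wrist only h 0.235 [ 0.5695 -0.1914  0.235 ]
  wrist only h 0.24 [ 0.5666 -0.1907  0.24  ]
d+ [ 0.5724 -0.1912  0.2349] 0.0012 dip-> [ 0.5674 -0.1914  0.2349] tool [0.0307 0.0411 0.1134]
  wrist only h 0.23 [ 0.5712 -0.1923  0.23  ]
  wrist only h 0.235 [ 0.5681 -0.1916  0.235 ]
  wrist only h 0.24 [ 0.5649 -0.1909  0.24  ]
bend [ 0.5823 -0.1907  0.2491] 0.0005 dip-> [ 0.5663 -0.1913  0.2371] tool [0.0284 0.0413 0.1122]
  wrist only h 0.23 [ 0.5712 -0.1922  0.242 ]
  wrist only h 0.235 [ 0.5675 -0.1915  0.247 ]
  wrist only h 0.24 [ 0.5639 -0.1908  0.252 ]
```

Dip refined to (0.567,-0.191,0.236) from four hook points, agreeing within 2 mm. The tool goal is (0.568,-0.2243). I'll correct height, y and tilt first, before entering.

```bash
python3 -m handwheel '[-0.006,0.006,0,0,-0.4,0,0,-0.005,0.005,0,-0.2,-0.4,0,0,0,0.001,0.005,0,0,0,0,0,0,0.005,0,0,0,0,0,0,0.003,0,0,0,0,0,0,0,0,0,0,0,0,0,0,0,0,0,0,0,0,0,0,0,0,0]'
python3 - <<'E'
from h import *
go([.568,-.2243,.278],2)
E
```

```text
t: 10.95
tool_pos: [0.4701, -0.2188, 0.2793]
tool_rot: [[0.003, -0.041, 0.999], [0.003, 0.999, 0.041], [-1.0, 0.003, 0.003]]
contact_force: [-0.4, 0.3, -4.9]
finger_gap: 0.007
t 10.95 pos [ 0.4701 -0.2188  0.2793] gap 0.007 F [-0.43  0.25 -4.85]
shift tool mm [ 1.6 -9.6 97.6] rot deg [ 0.36  0.19 -0.18]
```

```bash
python3 -m handwheel '[0,-0.005,0.003,0.3,0,0,0,0,-0.004,0.008,0,0,0,0,0,0,0.01,0,0,0,0,0,0,0.01,0,0,0,0,0,0,0.01,0,0,0,0,0,0,0.01,0,0,0,0,0,0,0.005,0,0,0,0,0,0,0,0,0,0,0]'
python3 - <<'E'
from h import *
go([.568,-.2243,.278],2)
cv2.imwrite("pics/w6.png",vision.snapshot("wrist"));im=vision.snapshot("side")
cv2.imwrite("pics/s6c.png",cv2.resize(im[30:150,210:350],None,fx=5,fy=5,interpolation=cv2.INTER_CUBIC))
E
```

```text
t: 11.75
tool_pos: [0.5323, -0.2268, 0.2788]
tool_rot: [[0.003, -0.035, 0.999], [0.004, 0.999, 0.035], [-1.0, 0.003, 0.003]]
contact_force: [0.4, -1.4, -3.3]
finger_gap: 0.0072
t 11.75 pos [ 0.5323 -0.2268  0.2788] gap 0.0072 F [ 0.44 -1.41 -3.3 ]
shift tool mm [ 0.9  1.2 35.8] rot deg [ 0.01  0.18 -0.2 ]
```

View pics/w6.png

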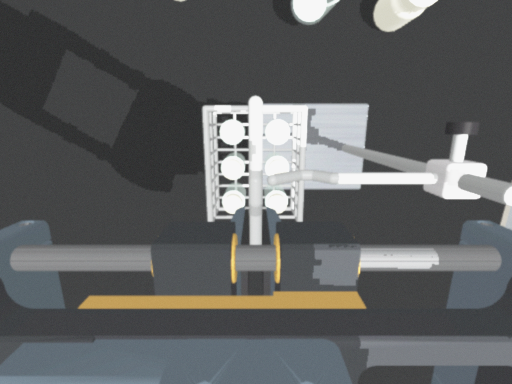

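View pics/s6c.png

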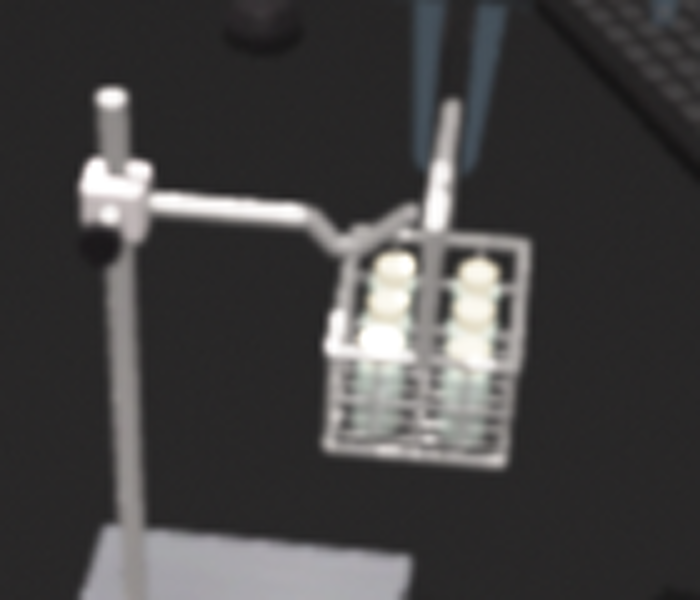

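Hook tip at wrist (270,180) lies beneath the bar, above the vials, with no contact force. I'll check the hook's line against the saddle in tool y.

```bash
python3 - <<'E'
from h import *
T=C["wrist"]["T_tool_cam"];c=C["wrist"]
def tool(px,X):
    d=T[:3,:3]@np.array([(px[0]-c['cx'])/c['fx'],(px[1]-c['cy'])/c['fy'],1]);o=T[:3,3];return o+d*(X-o[0])/d[0]
h=.2788-.236
print("dip-",tool((302,175.5),h),"dip+",tool((315,175),h),"bend",tool((339,178.5),h-.012),"root",tool((425,178.5),h-.012),"tip",tool((271,180),h-.018))
im=cv2.imread("pics/w6.png");cv2.imwrite("pics/w6c.png",cv2.resize(im[140:220,230:360],None,fx=6,fy=6,interpolation=cv2.INTER_CUBIC))
E
```

```text
dip- [0.0428     0.03282783 0.03314619] dip+ [0.0428     0.03320726 0.04266229] bend [0.0308     0.0330568  0.05675974] root [0.0308     0.03309928 0.11618898] tip [0.0248     0.03322587 0.00941621]
```

View pics/w6c.png

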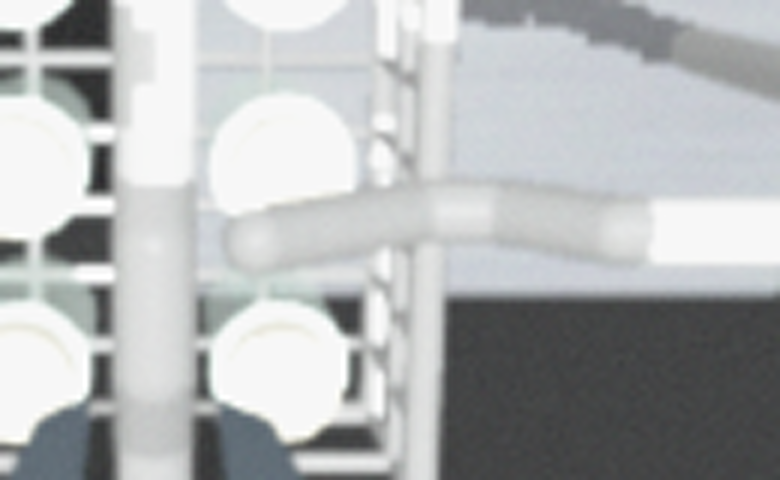

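All five points give tool y = 0.033, exactly the saddle's offset. The dip is 37 mm ahead along tool z. Continue in.

```bash
python3 -m handwheel '[0,0,0.005,0,0,0,0,0,0,0.007,0,0,0,0,0,0,0.007,0,0,0,0,0,0,0.007,0,0,0,0,0,0,0.006,0,0,0,0,0,0,0.004,0,0,0,0,0,0,0.001,0,0,0,0,0,0,0,0,0,0,0]'
python3 - <<'E'
from h import *
go([.569,-.226,.238],2)
cv2.imwrite("pics/w7.png",vision.snapshot("wrist"));im=vision.snapshot("side")
cv2.imwrite("pics/s7c.png",cv2.resize(im[30:150,210:350],None,fx=5,fy=5,interpolation=cv2.INTER_CUBIC))
E
```

```text
t: 12.65
tool_pos: [0.5713, -0.2254, 0.2791]
tool_rot: [[0.002, -0.034, 0.999], [0.004, 0.999, 0.034], [-1.0, 0.004, 0.003]]
contact_force: [-0.4, 0.8, -3.9]
finger_gap: 0.0074
t 12.65 pos [ 0.5713 -0.2254  0.2791] gap 0.0074 F [-0.36  0.77 -3.87]
shift tool mm [41.1 -0.7 -2.4] rot deg [-0.02  0.15 -0.21]
```

View pics/w7.png

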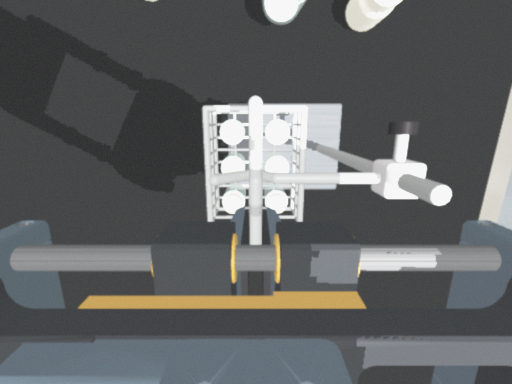

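View pics/s7c.png

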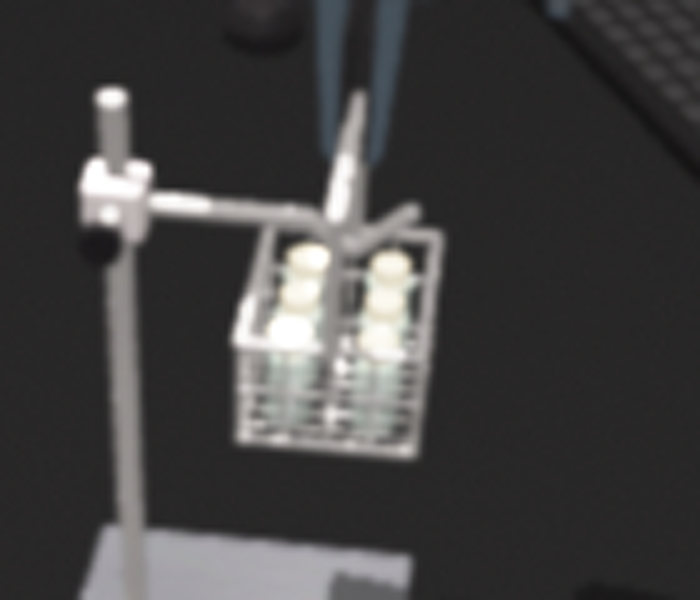

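The saddle is above the dip (tip at (215,182), upper bend at about (275,178)). Move back 2 mm and descend 30 mm, then feel for the dip.

```bash
python3 -m handwheel '[0.003,0,-0.002,0,0,0,0,0.005,0,0,0,0,0,0,0.006,0,0,0,0,0,0,0.006,0,0,0,0,0,0,0.006,0,0,0,0,0,0,0.004,0,0,0,0,0,0,0,0,0,0,0,0,0,0,0,0,0,0,0,0]'
python3 - <<'E'
from h import *
go([.569,-.226,.238],2)
cv2.imwrite("pics/w8.png",vision.snapshot("wrist"));im=vision.snapshot("side")
cv2.imwrite("pics/s8c.png",cv2.resize(im[30:150,210:350],None,fx=5,fy=5,interpolation=cv2.INTER_CUBIC))
E
```

```text
t: 13.55
tool_pos: [0.5679, -0.2253, 0.2458]
tool_rot: [[0.001, -0.034, 0.999], [0.004, 0.999, 0.034], [-1.0, 0.004, 0.001]]
contact_force: [1.0, -0.4, -4.0]
finger_gap: 0.0071
t 13.55 pos [ 0.5679 -0.2253  0.2458] gap 0.0071 F [ 1.   -0.44 -4.  ]
shift tool mm [ 7.8 -0.8  1.1] rot deg [-0.06  0.07 -0.24]
```

View pics/w8.png

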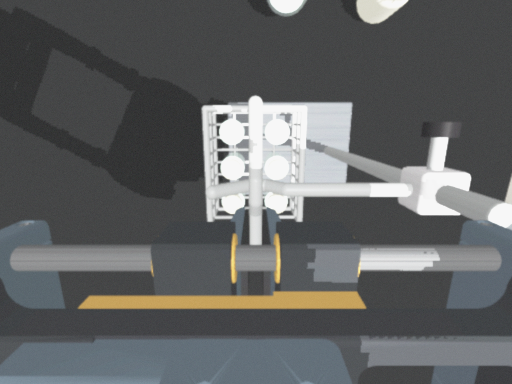

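View pics/s8c.png

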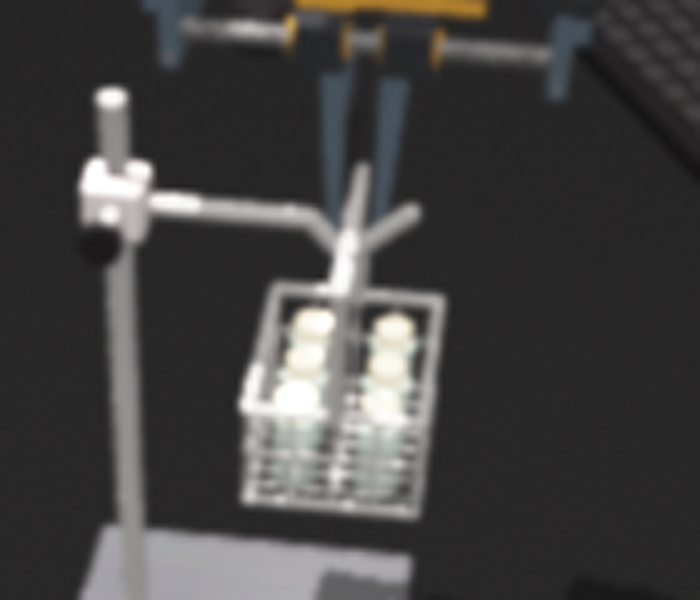

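The saddle is nearly in the dip, centred (tip -43 px, bend about +30 px either side). Feel down gently.

```bash
python3 -m handwheel '[0.0015,0,0,0,0,0,0,0.0015,0,0,0,0,0,0,0.001,0,0,0,0,0,0,0.001,0,0,0,0,0,0,0.001,0,0,0,0,0,0,0,0,0,0,0,0,0,0,0,0,0,0,0,0,0,0,0,0,0,0,0]'
```

```text
t: 14.45
tool_pos: [0.5683, -0.2254, 0.2401]
tool_rot: [[0.002, -0.034, 0.999], [0.004, 0.999, 0.034], [-1.0, 0.003, 0.003]]
contact_force: [0.5, -0.1, -4.2]
finger_gap: 0.0072
```

```bash
python3 -m handwheel '[0.001,0,0,0,0,0,0,0.001,0,0,0,0,0,0,0,0,0,0,0,0,0,0,0,0,0,0,0,0,0,0,0,0,0,0,0,0,0,0,0,0,0,0,0,0,0,0,0,0,0,0,0,0,0,0,0,0]'
```

```text
t: 15.25
tool_pos: [0.5683, -0.2254, 0.2381]
tool_rot: [[0.003, -0.034, 0.999], [0.003, 0.999, 0.034], [-1.0, 0.003, 0.003]]
contact_force: [0.7, 0.8, -3.7]
finger_gap: 0.0073
```

```bash
python3 -m handwheel '[0.001,0,0,0,0,0,0,0.0005,0,0,0,0,0,0,0,0,0,0,0,0,0,0,0,0,0,0,0,0,0,0,0,0,0,0,0,0,0,0,0,0,0,0,0,0,0,0,0,0,0,0,0,0,0,0,0,0]'; python3 -m handwheel '[0.001,0,0,0,0,0,0,0.0005,0,0,0,0,0,0,0,0,0,0,0,0,0,0,0,0,0,0,0,0,0,0,0,0,0,0,0,0,0,0,0,0,0,0,0,0,0,0,0,0,0,0,0,0,0,0,0,0]'
```

```text
t: 16.05
tool_pos: [0.5685, -0.2254, 0.2373]
tool_rot: [[0.004, -0.034, 0.999], [0.003, 0.999, 0.034], [-1.0, 0.003, 0.004]]
contact_force: [-0.6, -0.4, 0.9]
finger_gap: 0.0071
t: 16.85
tool_pos: [0.5686, -0.2254, 0.237]
tool_rot: [[0.005, -0.034, 0.999], [0.003, 0.999, 0.034], [-1.0, 0.003, 0.005]]
contact_force: [-2.3, 0.1, 3.6]
finger_gap: 0.0074
```

Contact felt at TCP z ≈ 0.2375, as predicted; the load has moved to the hook. Check the seat before releasing.

```bash
python3 -m handwheel '[-0.0003,0,0,0,0,0,0,0,0,0,0,0,0,0,0,0,0,0,0,0,0,0,0,0,0,0,0,0,0,0,0,0,0,0,0,0,0,0,0,0,0,0,0,0,0,0,0,0,0,0,0,0,0,0,0,0]'
python3 - <<'E'
from h import *
cv2.imwrite("pics/w9.png",vision.snapshot("wrist"));im=vision.snapshot("side")
cv2.imwrite("pics/s9c.png",cv2.resize(im[30:150,210:350],None,fx=5,fy=5,interpolation=cv2.INTER_CUBIC))
E
```

```text
t: 17.65
tool_pos: [0.5686, -0.2255, 0.2371]
tool_rot: [[0.004, -0.034, 0.999], [0.003, 0.999, 0.034], [-1.0, 0.003, 0.005]]
contact_force: [-2.5, -0.1, 2.1]
finger_gap: 0.0074
```

View pics/w9.png

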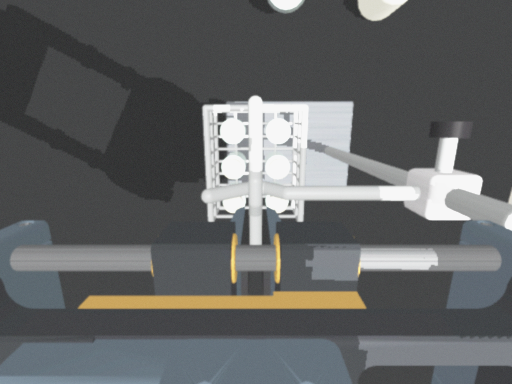

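View pics/s9c.png

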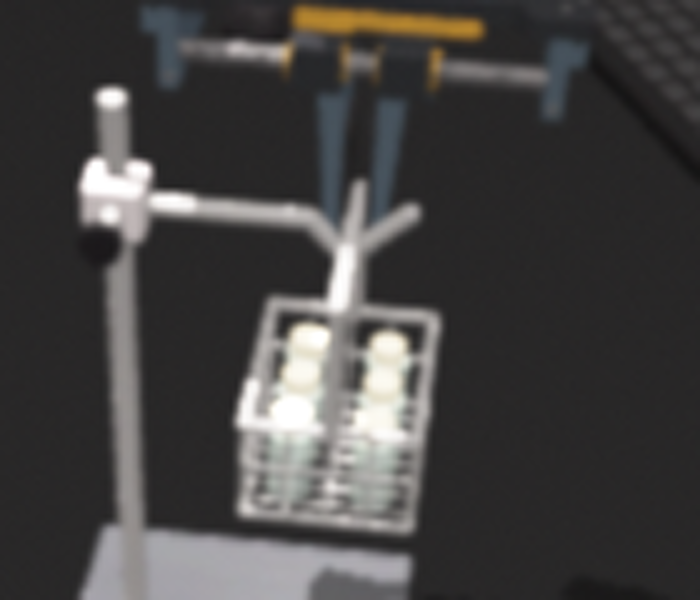

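The bar is seated in the dip and the basket is level. The side force (-2.5 N in x) says it leans on the rod-side ramp, so I'll shift back 2 mm and feel again.

```bash
python3 -m handwheel '[-0.0005,0,-0.001,0,0,0,0,0,0,-0.001,0,0,0,0,0,0,0,0,0,0,0,0,0,0,0,0,0,0,0,0,0,0,0,0,0,0,0,0,0,0,0,0,0,0,0,0,0,0,0,0,0,0,0,0,0,0]'; python3 -m handwheel '[0.0005,0,0,0,0,0,0,0,0,0,0,0,0,0,0,0,0,0,0,0,0,0,0,0,0,0,0,0,0,0,0,0,0,0,0,0,0,0,0,0,0,0,0,0,0,0,0,0,0,0,0,0,0,0,0,0]'
```

```text
t: 18.55
tool_pos: [0.5674, -0.2257, 0.2375]
tool_rot: [[0.006, -0.034, 0.999], [0.003, 0.999, 0.034], [-1.0, 0.002, 0.007]]
contact_force: [1.5, 0.3, -0.3]
finger_gap: 0.0072
t: 19.35
tool_pos: [0.5675, -0.2256, 0.2374]
tool_rot: [[0.007, -0.034, 0.999], [0.002, 0.999, 0.034], [-1.0, 0.002, 0.007]]
contact_force: [0.3, 0.8, 1.4]
finger_gap: 0.0073
```

Side force is gone and the hook carries the load. Release.

```bash
python3 -m handwheel '[0,0,0,0,0,0,0.012,0,0,0,0,0,0,0.016,0,0,0,0,0,0,0.025,0,0,0,0,0,0,0.04,0,0,0,0,0,0,0.05,0,0,0,0,0,0,0.05,0,0,0,0,0,0,0.05,0,0,0,0,0,0,0.05]'
python3 - <<'E'
from h import *
cv2.imwrite("pics/w10.png",vision.snapshot("wrist"));im=vision.snapshot("side")
cv2.imwrite("pics/s10c.png",cv2.resize(im[30:150,210:350],None,fx=5,fy=5,interpolation=cv2.INTER_CUBIC))
E
```

```text
t: 20.15
tool_pos: [0.5669, -0.2257, 0.2369]
tool_rot: [[0.005, -0.034, 0.999], [0.002, 0.999, 0.034], [-1.0, 0.002, 0.005]]
contact_force: [1.2, -0.1, 0.2]
finger_gap: 0.0502
```

View pics/w10.png

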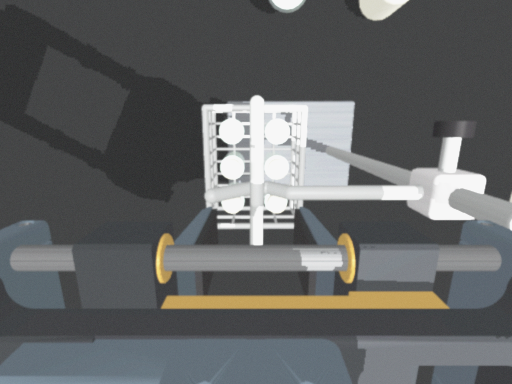

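View pics/s10c.png

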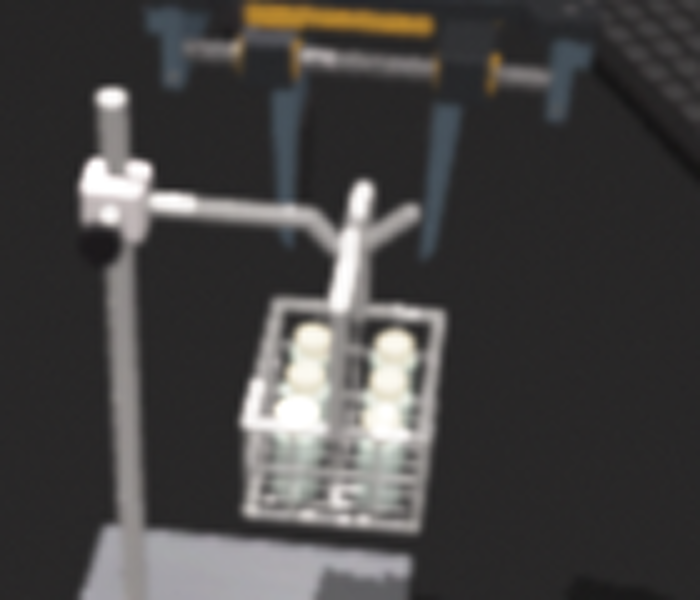

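The jaws are open around the bar (column 257) and the basket hangs level on the hook. Retract straight up.

```bash
python3 -m handwheel '[-0.006,0,0,0,0,0,0.05,-0.01,0,0,0,0,0,0.05,-0.015,0,0,0,0,0,0.05,-0.02,0,0,0,0,0,0.05,-0.02,0,0,0,0,0,0.05,-0.02,0,0,0,0,0,0.05,-0.01,0,0,0,0,0,0.05,0,0,0,0,0,0,0.05]'
python3 -m handwheel '[0,0,0,0,0,0,0.05,0,0,0,0,0,0,0.05,0,0,0,0,0,0,0.05,0,0,0,0,0,0,0.05,0,0,0,0,0,0,0.05,0,0,0,0,0,0,0.05,0,0,0,0,0,0,0.05,0,0,0,0,0,0,0.05]'
python3 - <<'E'
from h import *
s=sensors.sense();w=vision.snapshot("wrist");cv2.imwrite("pics/w11.png",w);im=vision.snapshot("side");cv2.imwrite("pics/s11.png",im)
cv2.imwrite("pics/s11c.png",cv2.resize(im[30:150,210:350],None,fx=5,fy=5,interpolation=cv2.INTER_CUBIC))
a=cv2.imread("pics/side0.png")
for n,(x,y,W,H) in dict(a=(180,170,40,50),b=(310,195,40,55),k=(228,175,40,55)).items(): print(n,cv2.absdiff(a[y:y+H,x:x+W],im[y:y+H,x:x+W]).mean())
E
```

```text
t: 21.05
tool_pos: [0.5663, -0.226, 0.3467]
tool_rot: [[0.008, -0.034, 0.999], [0.001, 0.999, 0.034], [-1.0, 0.001, 0.008]]
contact_force: [0.3, 0.4, -1.1]
finger_gap: 0.0499
t: 21.85
tool_pos: [0.5653, -0.2255, 0.3432]
tool_rot: [[0.003, -0.034, 0.999], [0.004, 0.999, 0.034], [-1.0, 0.004, 0.003]]
contact_force: [0.8, -0.1, 0.2]
finger_gap: 0.0499
a 1.3095
b 1.4701515151515152
k 1.6696969696969697
```

View pics/w11.png

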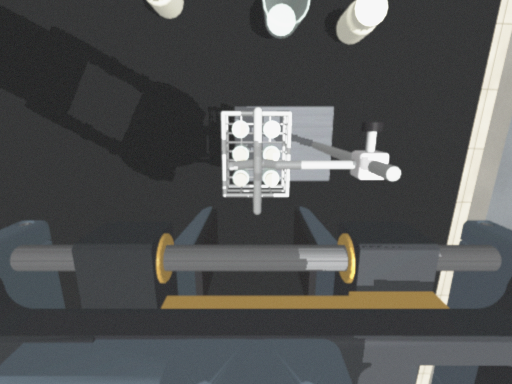

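View pics/s11c.png

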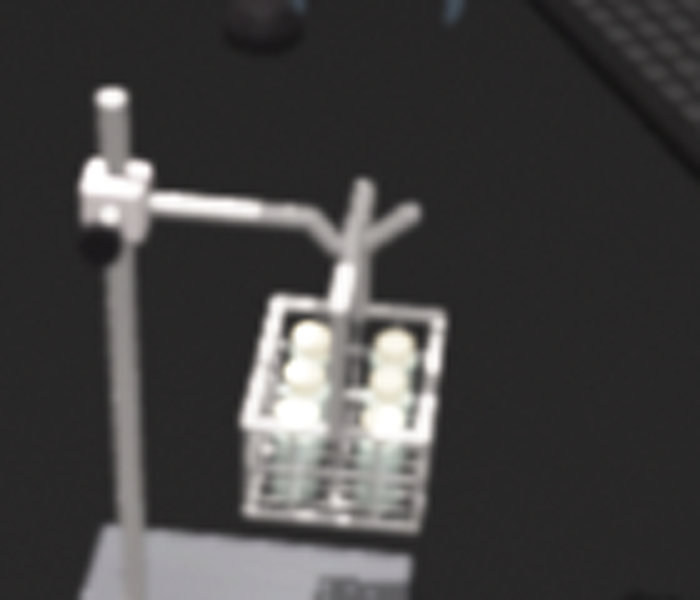

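The hand is well clear and the basket hangs with its saddle in the dip (bar ends at (258,109) and (258,213) in the wrist view). One last check that it is still and positioned, then hand in.

```bash
python3 -m handwheel '[0,0,0,0,0,0,0.05,0,0,0,0,0,0,0.05,0,0,0,0,0,0,0.05,0,0,0,0,0,0,0.05,0,0,0,0,0,0,0.05,0,0,0,0,0,0,0.05,0,0,0,0,0,0,0.05,0,0,0,0,0,0,0.05]'
python3 - <<'E'
from h import *
s=sensors.sense();w=vision.snapshot("wrist");im=vision.snapshot("side")
p=cv2.imread("pics/s11.png");print("side diff",cv2.absdiff(p,im)[90:140,250:310].mean())
a=onz("wrist",(258.5,108),.237,s);b=onz("wrist",(257.5,213.5),.237,s)
print("mid",(a+b)/2,"len",np.linalg.norm(a-b)); print(s['contact_force'],s['tool_pos'])
E
```

```text
t: 22.75
tool_pos: [0.5653, -0.2255, 0.3434]
tool_rot: [[0.003, -0.034, 0.999], [0.004, 0.999, 0.034], [-1.0, 0.003, 0.003]]
contact_force: [0.1, -0.6, -0.2]
finger_gap: 0.0497
side diff 0.4073333333333333
mid [ 0.56599634 -0.19268996  0.237     ] len 0.10123964780184763
[ 0.13853239 -0.56610823 -0.24017198] [ 0.56534066 -0.22549073  0.34339431]
```

```bash
python3 -c "
from bench import ctrl
print(ctrl.hand_in())"
```

```text
the job is handed in; nothing more can be done
None
```

I picked up the middle-sized basket by the level part of its handle beside the saddle. I hung the saddle in the hook's dip, opened the jaws, backed off straight up and handed the job in at about 23 s. `hand_in` reports no verdict, so success is judged only from my own checks.

- **Position:** the middle of the handle measured (0.566, -0.193), about 2 mm from the dip at (0.567, -0.191). The dip was seen at 0.236 m, and contact was felt at the height that predicts.
- **Hanging:** the basket looked level and did not change between two side pictures about 0.9 s apart. Its underside should be about 0.12 m up, from the height at which the hook took the load.
- **Robot clear:** the fingertips were about 9 cm above the bar, and the measured force was near zero.
- **Forces:** the highest force in my readings while seating the basket was 3.6 N at the wrist.
- **Jars and beaker:** they look unmoved compared with the first side picture.

**Disagreements:** two small ones showed up.
- The triangulated ends of the handle bar differed by several millimetres in height (0.118 and 0.111 m on the bench). A similar offset appeared after lifting, so I took it as camera error, not tilt.
- On first contact there was about 2.5 N sideways against the rod-side ramp. It went away after I moved the tool back, about 1 mm as measured, before release.

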